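Raise the worktop socket tower

TASK

Someone has parked the teapot on the pop-up socket in the worktop. Lift it off and set it down upright, without dropping it, wholly on the round cork trivet, then press the release button beside the socket so that the tower springs up a little, take the tower by its head and pull it up, past the first stop, to the second stop where it will go no further. Finish while still holding it there in the gripper, fully extended (I will tighten its collar while you hold), and leave everything else on the counter where it stands.

Things in the scene. Friction and masses are not known exactly. Their poses are not given: they have to be found in the camera images.
- teapot: stainless steel teapot, 0.4 to 0.72 kg, closed: round body 116 mm across at its widest (42 mm above its base), flat base 72 mm across, lid knob top at 112 mm, spout pointing to its own -x, mouth 102 mm from the centre and at most 98 mm high; stiff arched handle over the lid, running along its own x. Origin: centre of the underside; z up through the lid. At the start it stands on the tower's cap.
- teapot_grip (a point): middle of the teapot's black handle bar, 158 mm above the teapot's underside: round bar 16 mm thick, 72 mm long along the teapot's x; 38 mm clear below it to the lid knob
- trivet: round cork trivet, 160 mm across, 10 mm thick, fixed flat on the worktop, left or right of the tower. Origin: centre of the underside (worktop height); its top is 10 mm above
- tower: pop-up socket tower let into the worktop: black flange 4 mm thick, 60 mm wide, reaching 96 mm from the tower axis to its own -x (button end), 48 mm on the other side; a brass collar (fixed here), 32 to 43 mm from the axis, 10 mm high, rings the opening. Origin: on the vertical tower axis at worktop height. Its two sections telescope straight up
- tower_head: upper section (head) of the tower, the part to grip and pull: upright cylinder 54 mm across, metal cap, two white outlet faces; moves only up and down. Origin: on the axis, 12 mm below the cap's top. Latched, its top is 12 mm above the worktop (2 mm above the collar); released, its spring lifts it 30 mm (+-3), so about 32 mm stand above the collar
- tower_cap (a point): centre of the top face of the tower head's cap, on the tower axis: 12 mm above the worktop when latched, about 42 mm when released, 157 mm fully extended
- tower_inner (a joint): how far the head is out of the sleeve, m: 0 latched (catch engaged), about 0.030 sprung up after the button was pressed, 0.080 at its upper end, the first stop. Beyond 0.030 a light spring and the head's weight pull it back (up to about 6 N in all)
- tower_sleeve (a joint): how far the 62 mm thick sleeve is out of the worktop, m: 0 down, 0.065 fully up. The head draws it along after the first stop (pull of about 11 to 13 N in all) until it strikes its upper end: the second stop, both joints at their upper ends (0.080 and 0.065). Nothing latches there: let go, the sections sink back
- tower_button (a joint): travel of the release button, m: 0 up, 0.006 fully pressed; it frees the catch at about 0.0035; it takes about 1.5 N to start and 4.5 N to press home, and springs back
- tower_button_top (a point): centre of the top of the white round release button, 20 mm across, 64 mm from the tower axis to the tower's own -x, top 12 mm above the worktop when not pressed
- tray: round black tray, 172 mm across, rim 28 mm high, fixed, holding three lemons; it stands on the other side of the tower from the trivet. Origin: centre of the underside. Leave alone
- lemon0: lemon, 70 mm long, 52 mm thick, in the tray. Leave alone
- lemon1: lemon as lemon0. Leave alone
- lemon2: lemon as lemon0. Leave alone
- canister: white ceramic canister with wooden lid, 108 mm across, 129 mm high, origin at the centre of its underside. Leave alone
- french_press: coffee press, 85 mm across plus a black handle to its +y reaching 81 mm from its axis, 189 mm high, origin at the centre of its underside. Leave alone
- mug: blue mug, 82 mm across plus handle to its +y, 92 mm high, origin at the centre of its underside. Leave alone
- pepper_mill: dark wooden pepper mill, 54 mm across, 155 mm high, origin at the centre of its underside. Leave alone
Mind the look-alikes: they are no part of the job. Leave any green or turquoise look-alike of the teapot alone.

How it is judged:
On the way, in this order (a step that is already met when the one before it is completed fails the run):
1. the teapot is lifted clear of the tower (height (world z) of teapot above 0.024 m and contact force between tower_head and teapot below 0.1 N and contact force between the fingers and teapot above 0.5 N), for 0.1 s.
2. the teapot stands upright on the trivet, let go and at rest, with the tower still down (horizontal distance between teapot and trivet below 0.045 m and z of teapot in the frame of trivet between 0.006 and 0.014 m and angle between teapot's own z axis and vertical below 0.08 rad and linear speed of teapot below 0.02 m/s and contact force between the fingers and teapot below 0.1 N and value of joint tower_inner below 0.006 m), for 0.2 s.
3. the button was pressed and the tower has sprung up (value of joint tower_inner above 0.02 m), for 0.1 s.
4. the head is gripped and pulled past the first stop, the sleeve following (value of joint tower_inner above 0.076 m and value of joint tower_sleeve above 0.01 m and contact force between the fingers and tower_head above 3 N), for 0.1 s.
At the end, for the whole second after the job is handed in: The tower is held in the gripper at its second stop, both sections within 4 mm of fully out, gripped with more than 3 N and carried by nothing else; the teapot stands at rest and upright on the trivet, its centre within 45 mm of the trivet's, untouched (value of joint tower_inner above 0.076 m and value of joint tower_sleeve above 0.061 m and contact force between the fingers and tower_head above 3 N and contact force between each of tower_head, the arm and teapot below 0.1 N and horizontal distance between teapot and trivet below 0.045 m and z of teapot in the frame of trivet between 0.006 and 0.014 m and angle between teapot's own z axis and vertical below 0.08 rad and linear speed of teapot below 0.02 m/s); the arm keeps its last pose, push and grip.
It fails at once if the teapot is let go in the air (its base more than 35 mm above the worktop with nothing touching it) (height (world z) of teapot above 0.035 m and contact force between teapot and anything else below 0.02 N).
It fails at once if the teapot is tipped more than 35 degrees (angle between teapot's own z axis and vertical above 0.61 rad).
It fails at once if something else on the counter is moved by more than 30 mm (distance of any of lemon0, lemon1, lemon2, canister, french_press, mug, pepper_mill from where it was at the start of the episode above 0.03 m).
It also fails if it takes over 59 s, if anything falls off the work surface, if the arm or the gripper's body presses on something with over 40 N, if the wrist force passes 120 N, or if a joint passes its speed limit or range.

ROBOT

A 6-joint arm with a two-finger parallel gripper is mounted at the origin on the work surface. World frame = base frame: x ahead of the robot, y to its left, z up, the work surface at z = 0. Lengths are in m, angles in rad, forces in N, time in s.
With the tool pointing down it reaches from about 0.25 to 0.775 m from the base axis. Payload 4 kg.
Tool frame: the origin (TCP) lies between the finger pads; the fingertips stand 14 mm ahead of it and the grasp point (between the pads) lies 5 mm behind it (nose_length is the distance from the TCP to the fingertips, in m); z points along the fingers, y is the line along which they close (so a half turn about z gives the same grasp; the last joint's range is limited). The gripper opens to 94 mm and grips with 3 to 60 N. Pads are 16 mm wide; open, the fingers measure 119 mm over their backs; the gripper's body (75 mm by 177 mm) begins 78 mm behind the grasp point.
Start: joints at [1.089, 0.087, 1.371, -0, 1.684, -0.103], TCP at [0.203, 0.511, 0.22] pointing down, gripper open.
Joint ranges: [-3.1, 3.1], [-0.76, 2.03], [0.27, 2.55], [-1.08, 4.22], [0.17, 2.65], [-2.57, 2.57]. Speed limits (rad/s): [2.79, 2.79, 3.14, 3.14, 3.14, 3.14].

INTERFACE

Orientations are given as [roll, pitch, yaw] about the fixed x, y, z axes, in that order (R = Rz(yaw) Ry(pitch) Rx(roll)).
In Python, from bench import * gives the robot as it stands.
- The arm moves only by the tool move_arm, never from a script. Its argument "steps" is one flat list of numbers, 7 for each row, row after row: the turn, a rotation vector about the world's x, y, z in rad, then the shift along the world's x, y, z in m, then the opening, from 0 (shut) to 1 (fully open). A call has 1 to 12 rows; each row is the pose to reach, as a shift and turn from the pose commanded when the call began; what a row does not reach only later rows make up. A row lasts 1/10 s, in which the tool goes at most 50 mm and 8.59 degrees, less where a joint would pass 70% of its speed; a pose out of reach is approached as far as the arm can. A call with a gripper value outside its range is refused whole. The fingers move at their own pace and stop on an object; the grip force is fixed at half the most. Time passes only in rows, so rows that repeat a pose let the fingers close. It gives the time, the measured TCP pose, the force, the opening and the grip force at its end, in the units of the state.
- get_obs(): the state, without advancing time (a new reading comes with each control period).
- snapshot(name): name is "scene" or "top" or "wrist"; returns (picture, depth): 384x512x3 uint8, red, green, blue; 384x512 float32, m along the optical axis (not along the pixel's ray), 0 where there is no reading.
- camera_model(name): a dict with "fx", "fy", "cx", "cy" (pixels), "rvec" (rotation vector, rad) and "tvec" (3), from world to camera coordinates, as OpenCV has them. Camera axes: x right, y down, z forward; pixel columns grow to the right and rows downward; lengths in m; the calibration is good to about 2 mm. The wrist camera is an equidistant fisheye: a pixel r from the principal point sees the ray r / f radians off the axis. A picture is of the moment at which its call begins: read the wrist's pose just before it. camera_model takes no time and is no camera call; for the wrist camera it gives the pose at the moment of the call.
- close_job(): hands the job in; it is judged then, once.
Trained networks look in the newest picture that a camera, given by its name, has taken for a name from the list of things; names that differ only in an ending like _2 or _b are one class to them, and where a whole thing is asked for, a point or a joint stands for the part that bears it (a point fixed in the world has none). Each returns a list of dicts, best first, with "score" (0 to 1); they miss things now and then, are a little off and sometimes report something else, mostly with a low value. They report only what shows in the picture. A call takes as long as a camera call. They do not tell look-alikes from the thing itself.
- silhouettes(camera, target): "pixels" (384x512 bool, what is visible of it) and "uv" ([column, row] in pixels, amid what is visible of it).
- spot_point(camera, target): "uv" ([column, row] in pixels: a listed point, or the origin of a listed thing).
The state is a dict: "time": time; "joint_positions": joint angles; "qvel": joint speeds; "joint_torque": joint torques, N m; "tool_pos": TCP position; "ee_rot": TCP orientation; "wrist_force": force on the tool from outside, world axes, zero at the start; "wrist_torque": the same for the moment, N m; "width": finger opening in m; "finger_force": force on a finger pad.
Only numpy, scipy, OpenCV 4.12 (cv2) and the standard library are available. Lean on these libraries where they do the work, as an engineer would, in place of code of your own. Each camera call takes 0.05 s, during which the arm holds its last target. There are 200 camera calls.

## Working session

There is one attempt and no reset: what is moved stays moved. The work goes in short steps, Python scripts to look and compute and a tool call to move; the robot and the scene stay as the last step left them, time stands still between calls to the robot, and variables do not carry over. Pictures are saved under pics/ and viewed, at most 10 in all, crops included, and the job is handed in when it is done.

Besides the shell and the picture viewer there is one more tool, called after "Request:" as name(argument=value, ...) on one line, values as JSON. move_arm: Moves the arm, as the interface text tells. Its arguments: {"type":"object","properties":{"steps":{"type":"array"}},"required":["steps"]}

```bash
mkdir -p pics; cat > h.py <<'E'
from bench import *
import numpy as np, cv2
def ray(cam,uv):
    m=camera_model(cam);R=cv2.Rodrigues(np.array(m["rvec"],float))[0];t=np.array(m["tvec"],float).ravel()
    x=(uv[0]-m["cx"])/m["fx"];y=(uv[1]-m["cy"])/m["fy"]
    if cam=="wrist":
        r=np.hypot(x,y);d=np.array([x/r*np.sin(r),y/r*np.sin(r),np.cos(r)]) if r>1e-9 else np.array([0,0,1.])
    else: d=np.array([x,y,1.])
    return -R.T@t, R.T@d, d
def at_z(cam,uv,z):
    c,d,_=ray(cam,uv);return c+d*(z-c[2])/d[2]
def at_depth(cam,uv,dep):
    c,d,dc=ray(cam,uv);return c+d*dep/dc[2]
def cloud(cam,dep,mask):
    v,u=np.nonzero(mask&(dep>0))
    return np.array([at_depth(cam,(a,b),dep[b,a]) for a,b in zip(u,v)])
E
python3 - <<'E'
from h import *
for c in("top","scene"):
    im,d=snapshot(c);np.save(f"{c}_d.npy",d);cv2.imwrite(f"pics/{c}0.png",im[:,:,::-1])
    for n in["teapot","trivet","tower","tray","canister","french_press","mug","pepper_mill","tower_head"]:
        for s in silhouettes(c,n)[:3]:
            P=cloud(c,d,s["pixels"])
            if len(P): print(c,n,round(s["score"],2),np.round(s["uv"]),len(P),"med",np.round(np.median(P,0),3),"lo",np.round(np.percentile(P,2,axis=0),3),"hi",np.round(np.percentile(P,98,axis=0),3))
    for n,z in[("teapot_grip",.17),("teapot",.012),("trivet",0),("tower_button_top",.012),("tower",0)]:
        for s in spot_point(c,n)[:3]: print(c,n,round(s["score"],2),np.round(s["uv"]),np.round(at_z(c,s["uv"],z),3))
E
```

```text
top teapot 0.74 [336. 290.] 1390 med [ 0.266 -0.257  0.082] lo [ 0.192 -0.313  0.045] hi [ 0.32  -0.212  0.166]
top teapot 0.71 [419. 268.] 1433 med [ 0.343 -0.492  0.082] lo [ 0.294 -0.552  0.04 ] hi [ 0.394 -0.423  0.166]
top trivet 0.77 [340. 216.] 2005 med [ 0.504 -0.287  0.01 ] lo [ 0.433 -0.358  0.005] hi [ 0.576 -0.215  0.014]
top tower 0.5 [246. 218.] 264 med [ 0.464 -0.002  0.005] lo [ 0.438 -0.036 -0.001] hi [0.488 0.023 0.014]
top tower 0.21 [320. 126.] 1157 med [ 0.734 -0.182  0.144] lo [ 0.713 -0.251  0.001] hi [ 0.791 -0.144  0.185]
top tray 0.92 [154. 199.] 1513 med [0.493 0.298 0.006] lo [0.414 0.211 0.001] hi [0.571 0.373 0.03 ]
top canister 0.88 [208. 114.] 1344 med [0.745 0.139 0.128] lo [0.711 0.094 0.01 ] hi [0.809 0.192 0.132]
top canister 0.6 [316. 127.] 1217 med [ 0.735 -0.184  0.142] lo [ 0.713 -0.254 -0.002] hi [ 0.843 -0.145  0.185]
top french_press 0.7 [318. 126.] 1103 med [ 0.733 -0.183  0.144] lo [ 0.713 -0.25   0.004] hi [ 0.788 -0.145  0.185]
top french_press 0.23 [143. 198.] 278 med [0.49  0.33  0.047] lo [0.467 0.307 0.004] hi [0.523 0.357 0.058]
top mug 0.79 [ 94. 228.] 923 med [0.386 0.475 0.049] lo [0.348 0.418 0.003] hi [0.423 0.509 0.094]
top mug 0.71 [261. 197.] 1235 med [ 0.515 -0.035  0.093] lo [ 0.446 -0.082  0.001] hi [0.574 0.019 0.179]Traceback (most recent call last):
  File "<stdin>", line 6, in <module>
  File "h.py", line 16, in cloud
    return np.array([at_depth(cam,(a,b),dep[b,a]) for a,b in zip(u,v)])
                     ~~~~~~~~^^^^^^^^^^^^^^^^^^^^
  File "h.py", line 13, in at_depth
    c,d,dc=ray(cam,uv);return c+d*dep/dc[2]
           ~~~^^^^^^^^
  File "h.py", line 4, in ray
    m=camera_model(cam);R=cv2.Rodrigues(np.array(m["rvec"],float))[0];t=np.array(m["tvec"],float).ravel()
ValueError: time passes only in moves, steps and waits
```

```bash
cat > h.py <<'E'
from bench import *
import numpy as np, cv2
def pose(cam):
    m=camera_model(cam);R=cv2.Rodrigues(np.array(m["rvec"],float))[0];t=np.array(m["tvec"],float).ravel()
    return m,R,-R.T@t
def dirs(m,cam,uv):
    uv=np.atleast_2d(np.array(uv,float));x=(uv[:,0]-m["cx"])/m["fx"];y=(uv[:,1]-m["cy"])/m["fy"]
    if cam=="wrist":
        r=np.hypot(x,y)+1e-12;return np.stack([x/r*np.sin(r),y/r*np.sin(r),np.cos(r)],1)
    return np.stack([x,y,0*x+1],1)
def at_z(cam,uv,z,M=None):
    m,R,c=M or pose(cam);d=(dirs(m,cam,uv)@R)[0];return c+d*(z-c[2])/d[2]
def cloud(cam,dep,mask,M=None):
    m,R,c=M or pose(cam);v,u=np.nonzero(mask&(dep>0));d=dirs(m,cam,np.stack([u,v],1))
    return c+(d*(dep[v,u]/d[:,2])[:,None])@R
E
python3 - <<'E'
from h import *
for c in("top","scene"):
    im,d=snapshot(c);np.save(f"{c}_d.npy",d);cv2.imwrite(f"pics/{c}0.png",im[:,:,::-1]);M=pose(c)
    for n in["teapot","trivet","tower"]:
        for s in silhouettes(c,n)[:3]:
            P=cloud(c,d,s["pixels"],M)
            if len(P): print(c,n,round(s["score"],2),np.round(s["uv"]),len(P),"med",np.round(np.median(P,0),3),"lo",np.round(np.percentile(P,2,axis=0),3),"hi",np.round(np.percentile(P,98,axis=0),3))
    for n,z in[("teapot_grip",.17),("teapot",.012),("trivet",0),("tower_button_top",.012),("tower",0)]:
        for s in spot_point(c,n)[:3]: print(c,n,round(s["score"],2),np.round(s["uv"]),np.round(at_z(c,s["uv"],z,M),3))
E
python3 -c "
import cv2,numpy as np
a=cv2.imread('pics/top0.png');cv2.imwrite('pics/topcrop.png',cv2.resize(a[90:340,60:460],None,fx=2,fy=2))"
```

```text
top teapot 0.97 [417. 270.] 1482 med [ 0.342 -0.492  0.081] lo [ 0.292 -0.593 -0.001] hi [ 0.394 -0.428  0.167]
top teapot 0.93 [335. 291.] 1361 med [ 0.268 -0.257  0.082] lo [ 0.199 -0.31   0.049] hi [ 0.321 -0.212  0.166]
top teapot 0.92 [260. 201.] 1198 med [ 0.516 -0.034  0.094] lo [ 0.45  -0.081  0.056] hi [0.578 0.017 0.178]
top trivet 0.73 [340. 214.] 1965 med [ 0.504 -0.288  0.01 ] lo [ 0.434 -0.359  0.005] hi [ 0.576 -0.218  0.015]
top trivet 0.4 [248. 217.] 254 med [ 0.463 -0.003  0.005] lo [ 0.439 -0.036  0.   ] hi [0.486 0.023 0.014]
top tower 0.84 [249. 217.] 279 med [ 0.464 -0.003  0.005] lo [ 0.438 -0.036 -0.001] hi [0.49  0.024 0.055]
top teapot_grip 0.9 [261. 188.] [ 0.527 -0.032  0.17 ]
top teapot_grip 0.76 [340. 290.] [ 0.272 -0.26   0.17 ]
top teapot_grip 0.7 [434. 274.] [ 0.335 -0.507  0.17 ]
top teapot 0.8 [261. 200.] [ 0.52  -0.034  0.012]
top teapot 0.79 [330. 289.] [ 0.267 -0.265  0.012]
top teapot 0.73 [411. 269.] [ 0.345 -0.509  0.012]
top trivet 0.93 [337. 214.] [ 0.499 -0.28   0.   ]
top tower_button_top 0.44 [254. 218.] [ 0.463 -0.017  0.012]
top tower 0
[... 446 characters left out ...]
435 -0.363  0.002] hi [ 0.581 -0.223  0.013]
scene trivet 0.5 [319. 176.] 870 med [0.508 0.264 0.006] lo [ 0.411  0.205 -0.003] hi [0.576 0.365 0.033]
scene tower 0.63 [246. 223.] 130 med [ 0.556 -0.063  0.003] lo [ 0.509 -0.083 -0.004] hi [ 0.572 -0.009  0.01 ]
scene teapot_grip 0.74 [246. 179.] [ 0.531 -0.043  0.17 ]
scene teapot_grip 0.74 [141. 162.] [ 0.285 -0.274  0.17 ]
scene teapot_grip 0.55 [ 72. 209.] [ 0.365 -0.518  0.17 ]
scene teapot 0.89 [250. 214.] [ 0.531 -0.032  0.012]
scene teapot 0.76 [153. 194.] [ 0.271 -0.254  0.012]
scene teapot 0.72 [ 87. 242.] [ 0.352 -0.51   0.012]
scene trivet 0.68 [175. 245.] [ 0.502 -0.288  0.   ]
scene tower 0.66 [246. 215.] [ 0.518 -0.041  0.   ]
```

View pics/topcrop.png

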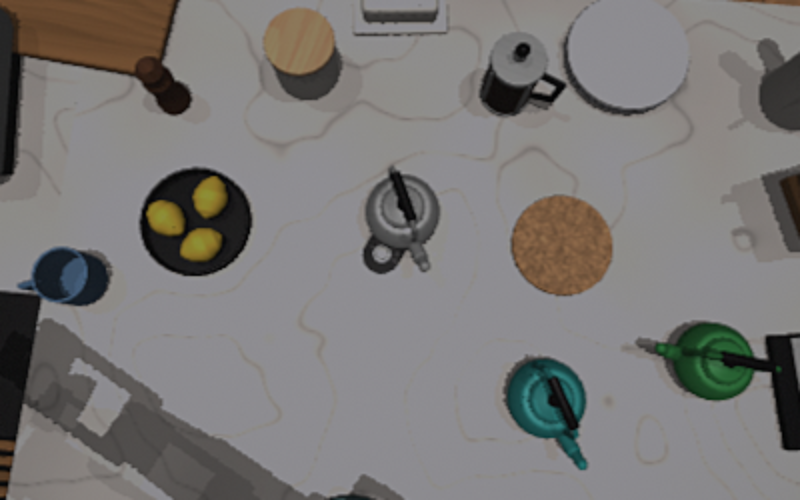

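View pics/scene0.png

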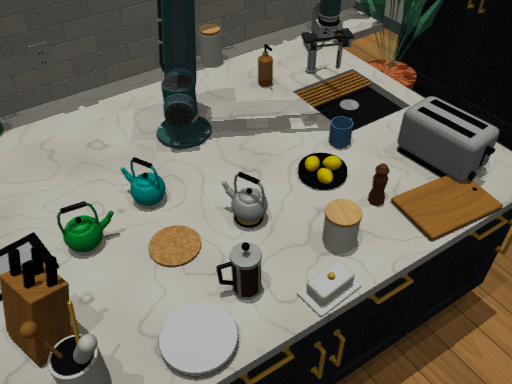

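The top view (crop = 2x, offset 60,90) shows the steel teapot on the tower around pixel (261,200). Its spout points toward the robot, and the white button lies beside it at (250,217). The trivet is at (340,213), and the green and turquoise look-alikes are further right. Next I fit the handle bar and the trivet.

```bash
python3 - <<'E'
from h import *
M=pose("top");d=np.load("top_d.npy");im=cv2.imread("pics/top0.png")
full=np.ones_like(d,bool);P=cloud("top",d,full,M);v,u=np.nonzero(d>0);col=im[v,u].astype(int)
B=P[(np.hypot(P[:,0]-.525,P[:,1]+.035)<.09)&(P[:,2]>.150)&(col.max(1)<60)]
c=B.mean(0);w,V=np.linalg.eigh(np.cov((B-c)[:,:2].T));a=V[:,1];t=(B-c)[:,:2]@a
print("bar",len(B),c,"axis",a,"ext",t.min(),t.max(),"mid",c[:2]+a*(t.min()+t.max())/2,"zmax",np.percentile(B[:,2],[5,50,95]),"yaw",np.arctan2(a[1],a[0]))
Q=P[(np.hypot(P[:,0]-.525,P[:,1]+.035)<.12)&(P[:,2]>.07)&(P[:,2]<.15)]
print("body",Q[:,:2].min(0),Q[:,:2].max(0))
# button: white px
W=(np.hypot(P[:,0]-.464,P[:,1]+.003)<.035)&(col.min(1)>120)&(P[:,2]>.006);print("white",W.sum(),P[W].mean(0) if W.any() else 0, col[np.hypot(P[:,0]-.464,P[:,1]+.003)<.012].mean(0))
T=P[(np.hypot(P[:,0]-.503,P[:,1]+.289)<.1)&(col[:,2]-col[:,0]>40)];
print("trivet",len(T),cv2.minEnclosingCircle(T[:,:2].astype(np.float32)),T.mean(0))
o=get_obs();print({k:np.round(o[k],3) for k in("time","tool_pos","ee_rot","joint_positions","width")})
E
```

```text
bar 144 [ 0.5259836  -0.03244162  0.17552213] axis [-0.90754101 -0.41996347] ext -0.04093490053676499 0.049490860241621824 mid [ 0.52210115 -0.03423822] zmax [0.1705347  0.17622411 0.18005654] yaw -2.7081875817946424
body [ 0.43509546 -0.085765  ] [0.58212941 0.02225733]
white 46 [ 0.47289416 -0.00827312  0.03265433] [131.08510638 128.4893617  129.46808511]
trivet 1918 ((0.5058048963546753, -0.2900719940662384), 0.0809210017323494) [ 0.50390602 -0.28864331  0.00991279]
{'time': np.float64(1.3), 'tool_pos': array([0.203, 0.511, 0.219]), 'ee_rot': array([3.142, 0.   , 2.763]), 'joint_positions': array([ 1.089,  0.087,  1.371,  0.   ,  1.684, -0.103]), 'width': np.float64(0.094)}
```

Request:
move_arm(steps=[0, 0, -0.14, 0.02, -0.03, 0.02, 1, 0, 0, -0.28, 0.045, -0.07, 0.05, 1, 0, 0, -0.42, 0.07, -0.115, 0.05, 1, 0, 0, -0.56, 0.095, -0.16, 0.05, 1, 0, 0, -0.7, 0.12, -0.2, 0.05, 1, 0, 0, -0.84, 0.14, -0.24, 0.05, 1, 0, 0, -0.98, 0.165, -0.28, 0.05, 1, 0, 0, -1.12, 0.19, -0.32, 0.05, 1, 0, 0, -1.26, 0.21, -0.36, 0.05, 1, 0, 0, -1.4, 0.235, -0.4, 0.05, 1, 0, 0, -1.54, 0.26, -0.44, 0.05, 1, 0, 0, -1.68, 0.28, -0.48, 0.05, 1])

```text
time: 2.5
tool_pos: [0.4843, 0.0291, 0.2696]
ee_rot: [3.141, -0.0, 1.077]
wrist_force: [0.4, 0.4, 0.3]
width: 0.094
finger_force: 0.0
```

Request:
move_arm(steps=[0, 0, -0.14, 0.01, -0.02, 0, 1, 0, 0, -0.28, 0.02, -0.04, 0, 1, 0, 0, -0.42, 0.03, -0.055, 0, 1, 0, 0, -0.56, 0.04, -0.065, 0, 1, 0, 0, -0.68, 0.04, -0.065, 0, 1, 0, 0, -0.68, 0.04, -0.065, 0, 1, 0, 0, -0.68, 0.04, -0.065, 0, 1])

```text
time: 3.2
tool_pos: [0.5233, -0.0339, 0.2695]
ee_rot: [-3.142, 0.0, 0.405]
wrist_force: [0.3, -0.3, 0.1]
width: 0.0937
finger_force: 0.0
```

```bash
python3 - <<'E'
from h import *
o=get_obs();print({k:np.round(o[k],3) for k in("time","tool_pos","ee_rot","joint_positions","wrist_force")})
M=pose("wrist");im,d=snapshot("wrist");cv2.imwrite("pics/w1.png",im[:,:,::-1]);print("cam",M[2],M[0])
for s in spot_point("wrist","teapot_grip")[:3]: print("grip",s["score"],s["uv"],at_z("wrist",s["uv"],.17,M))
P=cloud("wrist",d,np.ones_like(d,bool),M);v,u=np.nonzero(d>0);col=im[v,u].astype(int)
B=P[(np.hypot(P[:,0]-.525,P[:,1]+.035)<.06)&(P[:,2]>.166)&(P[:,2]<.19)]
if len(B)>9:
    r=cv2.minAreaRect(B[:,:2].astype(np.float32));c=B.mean(0);a=np.linalg.eigh(np.cov((B-c)[:,:2].T))[1][:,1];print("bar",len(B),c,a,np.arctan2(a[1],a[0]),r,B[:,2].max())
for s in spot_point("wrist","tower_button_top")[:2]: print("button",s["score"],s["uv"],at_z("wrist",s["uv"],.012,M))
E
```

```text
{'time': np.float64(3.2), 'tool_pos': array([ 0.523, -0.034,  0.27 ]), 'ee_rot': array([-3.142,  0.   ,  0.405]), 'joint_positions': array([-0.173,  0.026,  1.337,  0.   ,  1.779,  0.993]), 'wrist_force': array([ 0.32 , -0.309,  0.12 ])}
cam [ 0.59515762 -0.00285627  0.43518849] {'fx': 297.3186396354542, 'fy': 297.3186396354542, 'cx': 254.2554045275623, 'cy': 190.78260877679907, 'rvec': array([-2.42705656,  1.59976627,  0.21829151]), 'tvec': array([-0.23734817,  0.40914389,  0.56557661])}
grip 0.89 [254.6, 189.2] [ 0.52886079 -0.03169258  0.17      ]
grip 0.51 [67.0, 134.8] [0.5064318  0.16768136 0.17      ]
bar 1388 [ 0.53095596 -0.03187901  0.17590999] [-0.91130463 -0.41173277] -2.7172379911190325 ((0.5277745127677917, -0.03310555964708328), (0.08614137023687363, 0.01570274494588375), 23.710779190063477) 0.1799292155795923
```

View pics/w1.png

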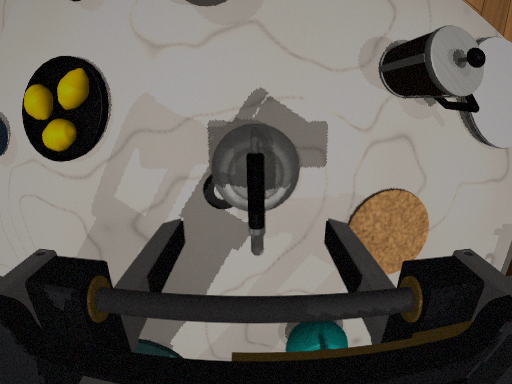

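The wrist view shows the black bar at (256,190), centred between the open fingers and parallel to the pads. The trivet is at (390,230). Descending to the bar and closing.

Request:
move_arm(steps=[0, 0, 0.01, 0.004, 0.001, -0.03, 1, 0, 0, 0.015, 0.004, 0.001, -0.06, 1, 0, 0, 0.015, 0.004, 0.001, -0.085, 1, 0, 0, 0.015, 0.004, 0.001, -0.1, 1, 0, 0, 0.015, 0.004, 0.001, -0.105, 1, 0, 0, 0.015, 0.004, 0.001, -0.105, 1, 0, 0, 0.015, 0.004, 0.001, -0.105, 0, 0, 0, 0.015, 0.004, 0.001, -0.105, 0, 0, 0, 0.015, 0.004, 0.001, -0.105, 0, 0, 0, 0.015, 0.004, 0.001, -0.105, 0, 0, 0, 0.015, 0.004, 0.001, -0.105, 0, 0, 0, 0.015, 0.004, 0.001, -0.105, 0])

```text
time: 4.55
tool_pos: [0.5274, -0.033, 0.1646]
ee_rot: [3.141, -0.0, 0.418]
wrist_force: [-0.5, -0.2, -0.2]
width: 0.0495
finger_force: 0.0
```

Request:
move_arm(steps=[0, 0, 0, 0, 0, 0, 0, 0, 0, 0, 0, 0, 0, 0, 0, 0, 0, 0, 0, 0, 0, 0, 0, 0, 0, 0, 0, 0, 0, 0, 0, 0, 0, 0, 0, 0, 0, 0, 0, 0, 0, 0, 0, 0, 0, 0, 0, 0, 0, 0, 0, 0, 0, 0, 0, 0, 0, 0, 0, 0, 0, 0, 0, 0, 0, 0, 0, 0, 0, 0])

```text
time: 5.55
tool_pos: [0.5274, -0.033, 0.1645]
ee_rot: [3.141, 0.0, 0.418]
wrist_force: [0.3, -1.6, -0.9]
width: 0.0157
finger_force: 30.0
```

Request:
move_arm(steps=[0, 0, 0, 0, 0, 0.005, 0, 0, 0, 0, 0, 0, 0.015, 0, 0, 0, 0, 0, 0, 0.03, 0, 0, 0, 0, 0, 0, 0.045, 0, 0, 0, 0, 0, 0, 0.06, 0, 0, 0, 0, 0, 0, 0.06, 0, 0, 0, 0, 0, 0, 0.06, 0, 0, 0, 0, 0, 0, 0.06, 0])

```text
time: 6.35
tool_pos: [0.5269, -0.0329, 0.2237]
ee_rot: [-3.141, 0.002, 0.418]
wrist_force: [0.5, -0.8, -4.2]
width: 0.0153
finger_force: 30.0
```

```bash
python3 - <<'E'
from h import *
im,d=snapshot("scene");M=pose("scene");cv2.imwrite("pics/s1.png",cv2.resize(im[100:330,90:390,::-1],None,fx=2.4,fy=2.4))
im2,d2=snapshot("top");M2=pose("top")
for c,dd,MM in(("scene",d,M),("top",d2,M2)):
    for n in("tower_button_top","tower","tower_cap"):
        for s in spot_point(c,n)[:2]: print(c,n,round(s["score"],2),np.round(s["uv"]),np.round(at_z(c,s["uv"],0 if n=="tower" else .012,MM),3))
P=cloud("scene",d,np.ones_like(d,bool),M)
E
```

```text
scene tower 0.83 [249. 216.] [ 0.528 -0.034  0.   ]
scene tower_cap 0.73 [248. 213.] [ 0.521 -0.036  0.012]
top tower_button_top 0.42 [250. 217.] [ 0.464 -0.004  0.012]
top tower_button_top 0.34 [263. 182.] [ 0.578 -0.035  0.012]
top tower 0.73 [258. 201.] [ 0.519 -0.027  0.   ]
```

View pics/s1.png

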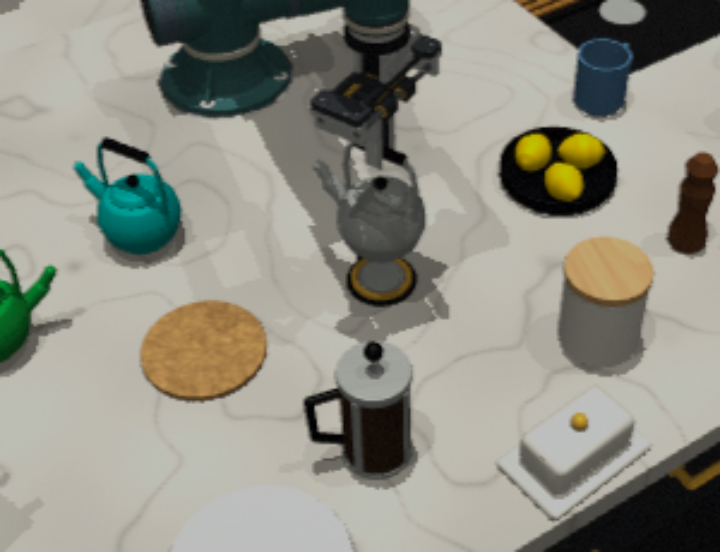

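The teapot hangs upright, clear of the tower, with the cap visible at crop (382,272). The trivet is free. Carrying it over.

Request:
move_arm(steps=[0, 0, 0, -0.001, -0.01, 0, 0, 0, 0, 0, -0.003, -0.03, 0, 0, 0, 0, 0, -0.005, -0.06, 0, 0, 0, 0, 0, -0.008, -0.09, 0, 0, 0, 0, 0, -0.011, -0.12, 0, 0, 0, 0, 0, -0.013, -0.15, 0, 0, 0, 0, 0, -0.016, -0.18, 0, 0, 0, 0, 0, -0.018, -0.21, 0, 0, 0, 0, 0, -0.02, -0.235, 0, 0, 0, 0, 0, -0.021, -0.25, 0, 0, 0, 0, 0, -0.022, -0.256, 0, 0, 0, 0, 0, -0.022, -0.256, 0, 0])

```text
time: 7.95
tool_pos: [0.5052, -0.2893, 0.2243]
ee_rot: [-3.141, 0.0, 0.417]
wrist_force: [-0.5, 1.2, -3.4]
width: 0.0153
finger_force: 30.0
```

Request:
move_arm(steps=[0, 0, 0, 0, 0, 0, 0, 0, 0, 0, 0, 0, -0.01, 0, 0, 0, 0, 0, 0, -0.025, 0, 0, 0, 0, 0, 0, -0.04, 0, 0, 0, 0, 0, 0, -0.05, 0, 0, 0, 0, 0, 0, -0.055, 0, 0, 0, 0, 0, 0, -0.058, 0, 0, 0, 0, 0, 0, -0.06, 0, 0, 0, 0, 0, 0, -0.06, 0])

```text
time: 8.85
tool_pos: [0.5056, -0.2891, 0.1648]
ee_rot: [3.141, -0.0, 0.418]
wrist_force: [0.8, 0.0, -5.3]
width: 0.0153
finger_force: 30.0
```

Request:
move_arm(steps=[0, 0, 0, 0, 0, -0.001, 0, 0, 0, 0, 0, 0, -0.002, 0, 0, 0, 0, 0, 0, -0.002, 0])

```text
time: 9.15
tool_pos: [0.5054, -0.289, 0.1626]
ee_rot: [3.141, -0.0, 0.418]
wrist_force: [0.6, 0.2, -5.0]
width: 0.0151
finger_force: 30.0
```

Request:
move_arm(steps=[0, 0, 0, 0, 0, -0.001, 0, 0, 0, 0, 0, 0, -0.001, 0])

```text
time: 9.35
tool_pos: [0.5057, -0.2893, 0.1625]
ee_rot: [3.14, -0.001, 0.418]
wrist_force: [-0.4, 0.6, -0.6]
width: 0.0148
finger_force: 30.0
```

Request:
move_arm(steps=[0, 0, 0, 0, 0, 0, 0.5, 0, 0, 0, 0, 0, 0, 0.5, 0, 0, 0, 0, 0, 0, 0.5, 0, 0, 0, 0, 0, 0, 0.5, 0, 0, 0, 0, 0, 0, 0.5, 0, 0, 0, 0, 0, 0, 0.5, 0, 0, 0, 0, 0, 0, 0.5, 0, 0, 0, 0, 0, 0.02, 0.5, 0, 0, 0, 0, 0, 0.05, 0.5, 0, 0, 0, 0, 0, 0.09, 0.5, 0, 0, 0, 0, 0, 0.12, 0.5, 0, 0, 0, 0, 0, 0.12, 0.5])

```text
time: 10.55
tool_pos: [0.507, -0.2901, 0.2878]
ee_rot: [3.132, -0.006, 0.418]
wrist_force: [0.6, -0.1, -0.0]
width: 0.047
finger_force: 0.0
```

```bash
python3 - <<'E'
from h import *
o=get_obs();print({k:np.round(o[k],3) for k in("time","tool_pos","ee_rot","joint_positions","wrist_force","width")})
im,d=snapshot("top");M=pose("top");cv2.imwrite("pics/t2.png",cv2.resize(im[120:300,200:420,::-1],None,fx=3,fy=3,interpolation=cv2.INTER_CUBIC))
for n in("tower_button_top","tower","tower_cap","trivet","teapot","teapot_grip"):
    for s in spot_point("top",n)[:3]: print(n,round(s["score"],2),np.round(s["uv"],1),np.round(at_z("top",s["uv"],{"tower":0,"trivet":0,"teapot":.01,"teapot_grip":.168}.get(n,.012),M),3))
P=cloud("top",d,np.ones_like(d,bool),M);v,u=np.nonzero(d>0);hsv=cv2.cvtColor(im,cv2.COLOR_RGB2HSV)[v,u].astype(int)
n=(np.hypot(P[:,0]-.522,P[:,1]+.033)<.07)&(hsv[:,1]>90)&(hsv[:,0]>10)&(hsv[:,0]<35)
c=P[n][:,:2].astype(np.float32);print("brass",len(c),cv2.minEnclosingCircle(c) if len(c) else 0,c.mean(0))
w=(np.hypot(P[:,0]-.464,P[:,1]+.003)<.016)&(hsv[:,2]>90);print("button",w.sum(),P[w].mean(0))
E
```

```text
{'time': np.float64(10.55), 'tool_pos': array([ 0.507, -0.29 ,  0.288]), 'ee_rot': array([ 3.132, -0.006,  0.418]), 'joint_positions': array([-0.617,  0.153,  1.164, -0.   ,  1.813,  0.536]), 'wrist_force': array([ 0.606, -0.097, -0.004]), 'width': np.float64(0.047)}
tower_button_top 0.47 [253.7 217.6] [ 0.463 -0.016  0.012]
tower 0.7 [147.5 140.9] [0.69  0.357 0.   ]
tower 0.68 [260.3 200.3] [ 0.522 -0.033  0.   ]
tower_cap 0.6 [262.5 201.6] [ 0.516 -0.04   0.012]
tower_cap 0.44 [354.7 202. ] [ 0.54  -0.331  0.012]
trivet 0.24 [100.5 227.1] [0.394 0.464 0.   ]
teapot 0.96 [410.  271.5] [ 0.339 -0.507  0.01 ]
teapot 0.91 [341.9 213.1] [ 0.501 -0.293  0.01 ]
teapot_grip 0.89 [355.  203.3] [ 0.506 -0.293  0.168]
teapot_grip 0.69 [433.7 272.4] [ 0.339 -0.507  0.168]
brass 209 ((0.5259727239608765, -0.03495582193136215), 0.04270176216959953) [ 0.5259199 -0.0347501]
button 61 [ 0.46538469 -0.00512431  0.00886376]
```

View pics/t2.png

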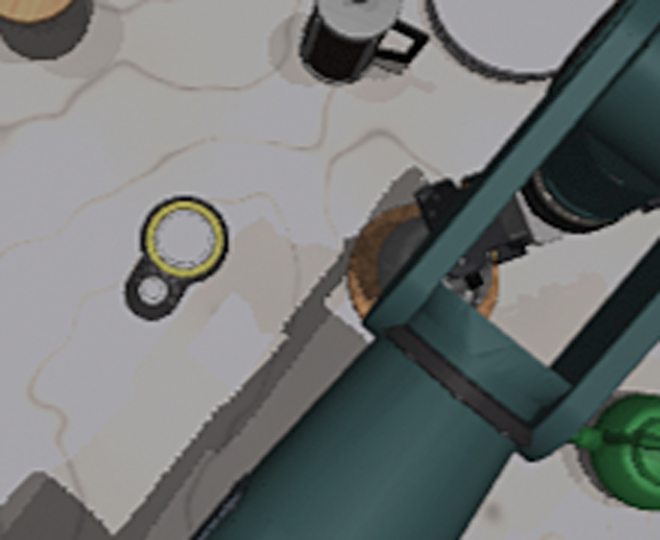

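The top view shows the teapot standing on the trivet, partly hidden by the arm. The brass collar is at crop (185,238) and the white button at (153,290). The collar radius measures 42.7 mm, which matches. I put the tower axis at about (0.526, -0.035) and the button at about (0.4675, -0.006). Moving above the button with the fingers closed.

Request:
move_arm(steps=[0, 0, 0, 0, 0.01, -0.005, 0, 0, 0, 0, -0.007, 0.05, -0.005, 0, 0, 0, 0, -0.014, 0.09, -0.005, 0, 0, 0, 0, -0.02, 0.13, -0.005, 0, 0, 0, 0, -0.026, 0.17, -0.02, 0, 0, 0, 0, -0.032, 0.21, -0.06, 0, 0, 0, 0, -0.036, 0.25, -0.1, 0, 0, 0, 0, -0.0385, 0.275, -0.14, 0, 0, 0, 0, -0.0385, 0.283, -0.18, 0, 0, 0, 0, -0.0385, 0.283, -0.21, 0, 0, 0, 0, -0.0385, 0.283, -0.22, 0, 0, 0, 0, -0.0385, 0.283, -0.22, 0])

```text
time: 12.1
tool_pos: [0.4654, -0.0055, 0.0599]
ee_rot: [-3.14, 0.003, 0.418]
wrist_force: [0.4, -0.6, -0.4]
width: 0.0003
finger_force: 0.0
```

```bash
python3 - <<'E'
from h import *
o=get_obs();print({k:np.round(o[k],4) for k in("time","tool_pos","ee_rot","wrist_force","width")})
M=pose("wrist");im,d=snapshot("wrist")
a=im.copy();p=o["tool_pos"]
m,R,c=M
def proj(X):
    q=R@(np.array(X)-c);th=np.arccos(q[2]/np.linalg.norm(q));f=np.hypot(q[0],q[1]);return m["cx"]+m["fx"]*th*q[0]/f,m["cy"]+m["fy"]*th*q[1]/f
for X,k in(((.526,-.035,.012),(0,255,0)),((.4675,-.006,.012),(255,0,0)),((p[0],p[1],p[2]-.014),(255,0,255))):
    u,v=proj(X);print(u,v);cv2.circle(a,(int(u),int(v)),2,k,-1)
cv2.imwrite("pics/w2.png",cv2.resize(a[:,:,::-1],None,fx=1.5,fy=1.5))
for n in("tower_button_top","tower_cap"):
    for s in spot_point("wrist",n)[:2]: print(n,round(s["score"],2),np.round(s["uv"],1),np.round(at_z("wrist",s["uv"],.012,M),4))
P=cloud("wrist",d,np.ones_like(d,bool),M);v,u=np.nonzero(d>0);hsv=cv2.cvtColor(im,cv2.COLOR_RGB2HSV)[v,u].astype(int)
t=(np.hypot(P[:,0]-.505,P[:,1]+.29)<.09);print("teapot zone z",np.percentile(P[t][:,2],[5,50,98]) if t.any() else 0)
E
```

```text
{'time': np.float64(12.1), 'tool_pos': array([ 0.4654, -0.0055,  0.0599]), 'ee_rot': array([-3.1396,  0.0033,  0.4181]), 'wrist_force': array([ 0.3806, -0.561 , -0.3879]), 'width': np.float64(0.0003)}
324.39710052017836 158.54234671132616
256.3389444694152 212.14277658248778
254.5746748460635 232.1203797552908
tower_button_top 0.77 [255.1 211.2] [ 0.4678 -0.0048  0.012 ]
tower_cap 0.97 [326.3 157.4] [ 0.5274 -0.0359  0.012 ]
teapot zone z [-0.00016006  0.0099746   0.05570715]
```

View pics/w2.png

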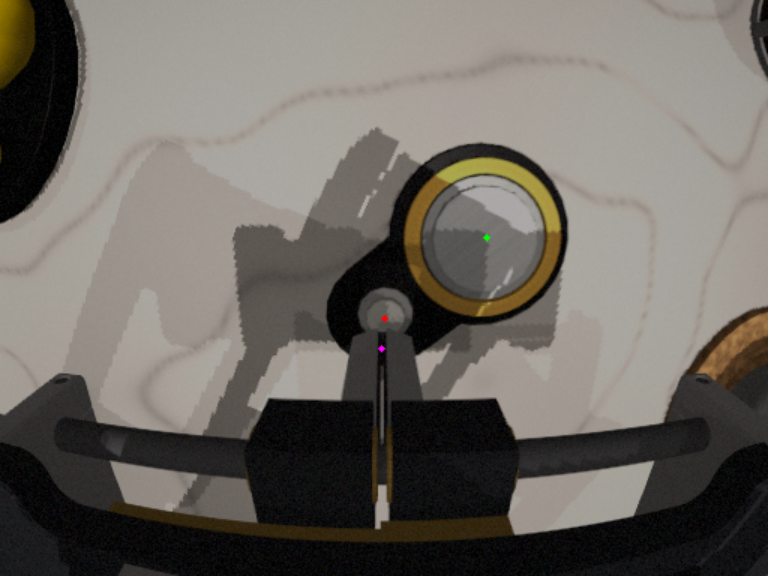

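The button sits at (255,211) and the cap at (326,157), both within 2 mm of my estimates. Pressing.

Request:
move_arm(steps=[0, 0, 0, 0.001, 0, -0.015, 0, 0, 0, 0, 0.001, 0, -0.028, 0, 0, 0, 0, 0.001, 0, -0.033, 0, 0, 0, 0, 0.001, 0, -0.036, 0, 0, 0, 0, 0.001, 0, -0.039, 0, 0, 0, 0, 0.001, 0, -0.0395, 0, 0, 0, 0, 0.001, 0, -0.0395, 0])

```text
time: 12.95
tool_pos: [0.4678, -0.0061, 0.0224]
ee_rot: [3.141, 0.0, 0.418]
wrist_force: [-2.3, -0.9, 2.6]
width: 0.0006
finger_force: 1.5
```

```bash
python3 - <<'E'
from h import *
M=pose("wrist");im,d=snapshot("wrist")
P=cloud("wrist",d,np.ones_like(d,bool),M);t=np.hypot(P[:,0]-.527,P[:,1]+.035)<.015;print("cap z",np.median(P[t][:,2]),t.sum())
E
```

```text
cap z 0.030050137992200077 2406
```

Request:
move_arm(steps=[0, 0, 0, 0, 0, -0.001, 0, 0, 0, 0, 0, 0, -0.002, 0, 0, 0, 0, 0, 0, -0.002, 0])

```text
time: 13.3
tool_pos: [0.4681, -0.0061, 0.0203]
ee_rot: [3.141, -0.0, 0.418]
wrist_force: [-2.7, -1.0, 4.7]
width: 0.0005
finger_force: 2.1
```

```bash
python3 - <<'E'
from h import *
M=pose("wrist");im,d=snapshot("wrist")
P=cloud("wrist",d,np.ones_like(d,bool),M);t=np.hypot(P[:,0]-.527,P[:,1]+.035)<.015;print("cap z",np.median(P[t][:,2]),t.sum())
E
```

```text
cap z 0.03847330124660109 2681
```

The tower has sprung up. Going up, opening, turning and moving above the tower.

Request:
move_arm(steps=[0, 0, 0, 0, 0, 0.03, 1, 0, 0, 0, 0, 0, 0.07, 1, 0, 0, -0.14, 0.01, -0.005, 0.1, 1, 0, 0, -0.28, 0.025, -0.012, 0.1, 1, 0, 0, -0.42, 0.04, -0.02, 0.1, 1, 0, 0, -0.56, 0.05, -0.025, 0.1, 1, 0, 0, -0.7, 0.059, -0.0295, 0.1, 1, 0, 0, -0.84, 0.059, -0.0295, 0.1, 1, 0, 0, -0.875, 0.059, -0.0295, 0.1, 1, 0, 0, -0.875, 0.059, -0.0295, 0.1, 1, 0, 0, -0.875, 0.059, -0.0295, 0.1, 1, 0, 0, -0.875, 0.059, -0.0295, 0.1, 1])

```text
time: 14.55
tool_pos: [0.527, -0.0353, 0.1198]
ee_rot: [-3.141, -0.0, -0.457]
wrist_force: [-0.1, -0.2, -0.4]
width: 0.0923
finger_force: 0.0
```

```bash
python3 - <<'E'
from h import *
o=get_obs();print({k:np.round(o[k],4) for k in("time","tool_pos","ee_rot","wrist_force","width","joint_positions")})
M=pose("wrist");im,d=snapshot("wrist");cv2.imwrite("pics/w3.png",cv2.resize(im[:,:,::-1],None,fx=1.5,fy=1.5))
P=cloud("wrist",d,np.ones_like(d,bool),M);t=(np.hypot(P[:,0]-.527,P[:,1]+.035)<.04)&(P[:,2]>.032)&(P[:,2]<.05)
print(t.sum(),np.median(P[t],0),cv2.minEnclosingCircle(P[t][:,:2].astype(np.float32)))
for s in spot_point("wrist","tower_cap")[:2]: print(round(s["score"],2),np.round(s["uv"],1),np.round(at_z("wrist",s["uv"],.040,M),4))
im,d=snapshot("top");M=pose("top")
for n in("teapot","trivet"):
  for s in spot_point("top",n)[:3]: print(n,round(s["score"],2),np.round(at_z("top",s["uv"],.01 if n=="teapot" else 0,M),3))
E
```

```text
{'time': np.float64(14.55), 'tool_pos': array([ 0.527 , -0.0353,  0.1198]), 'ee_rot': array([-3.1414e+00, -2.0000e-04, -4.5650e-01]), 'wrist_force': array([-0.0666, -0.246 , -0.3951]), 'width': np.float64(0.0923), 'joint_positions': array([-1.7440e-01,  8.0100e-02,  1.5777e+00,  1.0000e-04,  1.4837e+00,
        1.8529e+00])}
2873 [ 0.52653085 -0.03567552  0.03978405] ((0.5250405073165894, -0.0348871573805809), 0.027134159579873085)
0.94 [258.2 204.1] [ 0.5236 -0.0372  0.04  ]
teapot 0.97 [ 0.5   -0.284  0.01 ]
teapot 0.95 [ 0.347 -0.512  0.01 ]
teapot 0.76 [ 0.263 -0.266  0.01 ]
trivet 0.78 [ 0.5   -0.285  0.   ]
trivet 0.71 [ 0.531 -0.048  0.   ]
```

View pics/w3.png

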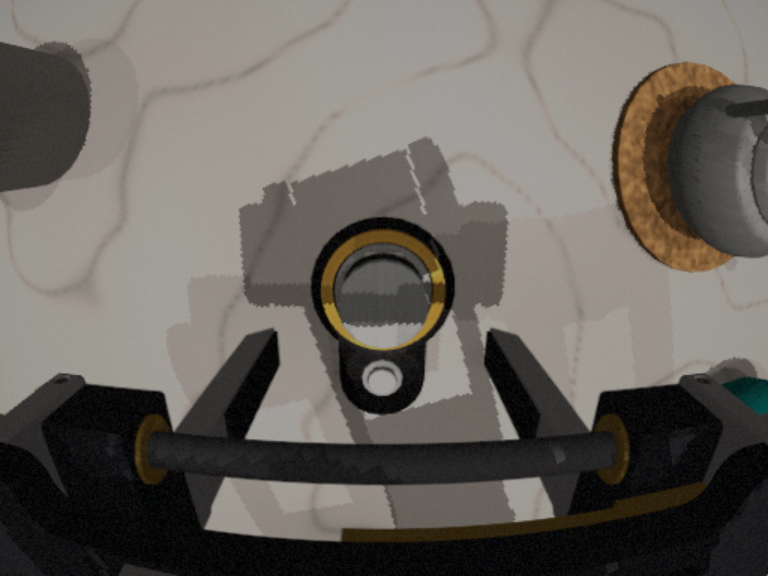

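The tower is centred between the fingers at about (258,195), with the teapot standing on the trivet to the right. Descending and gripping.

Request:
move_arm(steps=[0, 0, 0, -0.001, 0, -0.03, 1, 0, 0, 0, -0.001, 0, -0.06, 1, 0, 0, 0, -0.001, 0, -0.08, 1, 0, 0, 0, -0.001, 0, -0.088, 1, 0, 0, 0, -0.001, 0, -0.091, 1, 0, 0, 0, -0.001, 0, -0.091, 0, 0, 0, 0, -0.001, 0, -0.091, 0, 0, 0, 0, -0.001, 0, -0.091, 0, 0, 0, 0, -0.001, 0, -0.091, 0, 0, 0, 0, -0.001, 0, -0.091, 0, 0, 0, 0, -0.001, 0, -0.091, 0, 0, 0, 0, -0.001, 0, -0.091, 0])

```text
time: 16.0
tool_pos: [0.5261, -0.0356, 0.0292]
ee_rot: [3.141, -0.001, -0.457]
wrist_force: [-0.5, -0.5, -0.2]
width: 0.0534
finger_force: 30.0
```

Request:
move_arm(steps=[0, 0, 0, 0, 0, 0, 0, 0, 0, 0, 0, 0, 0, 0, 0, 0, 0, 0, 0, 0, 0, 0, 0, 0, 0, 0, 0, 0, 0, 0, 0, 0, 0, 0, 0])

```text
time: 16.5
tool_pos: [0.5261, -0.0356, 0.0291]
ee_rot: [3.142, -0.0, -0.457]
wrist_force: [0.9, 0.0, -0.4]
width: 0.0534
finger_force: 30.0
```

Request:
move_arm(steps=[0, 0, 0, 0, 0, 0.01, 0, 0, 0, 0, 0, 0, 0.02, 0, 0, 0, 0, 0, 0, 0.03, 0, 0, 0, 0, 0, 0, 0.04, 0, 0, 0, 0, 0, 0, 0.048, 0, 0, 0, 0, 0, 0, 0.055, 0, 0, 0, 0, 0, 0, 0.063, 0, 0, 0, 0, 0, 0, 0.072, 0, 0, 0, 0, 0, 0, 0.082, 0, 0, 0, 0, 0, 0, 0.092, 0, 0, 0, 0, 0, 0, 0.1, 0, 0, 0, 0, 0, 0, 0.105, 0])

```text
time: 17.7
tool_pos: [0.526, -0.0356, 0.1334]
ee_rot: [3.141, 0.0, -0.457]
wrist_force: [6.4, -1.8, -11.8]
width: 0.0538
finger_force: 30.0
```

Request:
move_arm(steps=[0, 0, 0, 0, 0, 0.003, 0, 0, 0, 0, 0, 0, 0.006, 0, 0, 0, 0, 0, 0, 0.008, 0, 0, 0, 0, 0, 0, 0.009, 0])

```text
time: 18.1
tool_pos: [0.526, -0.0355, 0.1419]
ee_rot: [3.141, 0.0, -0.457]
wrist_force: [6.5, -2.4, -10.8]
width: 0.0536
finger_force: 30.0
```

Request:
move_arm(steps=[0, 0, 0, 0, 0, 0.001, 0, 0, 0, 0, 0, 0, 0.002, 0])

```text
time: 18.3
tool_pos: [0.526, -0.0356, 0.1437]
ee_rot: [3.141, 0.0, -0.457]
wrist_force: [6.9, -1.7, -11.5]
width: 0.0534
finger_force: 30.0
```

Request:
move_arm(steps=[0, 0, 0, 0, 0, 0.001, 0, 0, 0, 0, 0, 0, 0.002, 0])

```text
time: 18.5
tool_pos: [0.526, -0.0355, 0.1457]
ee_rot: [3.141, 0.0, -0.457]
wrist_force: [6.5, -2.4, -11.2]
width: 0.0533
finger_force: 30.0
```

Request:
move_arm(steps=[0, 0, 0, 0, 0, 0.001, 0, 0, 0, 0, 0, 0, 0.001, 0])

```text
time: 18.7
tool_pos: [0.526, -0.0356, 0.1469]
ee_rot: [3.141, 0.0, -0.457]
wrist_force: [6.1, -2.7, -9.9]
width: 0.0532
finger_force: 30.0
```

```bash
python3 - <<'E'
from h import *
M=pose("wrist");im,d=snapshot("wrist")
P=cloud("wrist",d,np.ones_like(d,bool),M);t=(np.hypot(P[:,0]-.526,P[:,1]+.0355)<.025)&(P[:,2]>.08)
print(t.sum(),np.percentile(P[t][:,2],[5,25,50,75,95]) if t.any() else 0)
im,d=snapshot("scene");cv2.imwrite("pics/s2.png",cv2.resize(im[130:250,190:310,::-1],None,fx=5,fy=5,interpolation=cv2.INTER_CUBIC))
M=pose("scene");P=cloud("scene",d,np.ones_like(d,bool),M);r=P-[.526,-.0355,0];t=(np.hypot(r[:,0],r[:,1])<.036)&(np.hypot(r[:,0],r[:,1])>.02)&(P[:,2]>.012)&(P[:,2]<.18)
for z in np.arange(.015,.18,.008):
    k=t&(abs(P[:,2]-z)<.004)
    if k.any(): print(round(z,3),k.sum(),np.round(np.median(np.hypot(r[k,0],r[k,1])),4))
E
```

```text
8723 [0.15641676 0.15716977 0.15787312 0.25898775 0.26919629]
0.015 25 0.0293
0.023 39 0.0302
0.031 30 0.0296
0.039 35 0.0305
0.047 33 0.0299
0.055 33 0.0294
0.063 37 0.0302
0.071 64 0.0279
0.079 39 0.0249
0.087 31 0.0259
0.095 26 0.0259
0.103 37 0.0262
0.111 25 0.0269
0.119 38 0.0262
0.127 33 0.0254
0.135 51 0.0256
0.143 31 0.0264
0.151 93 0.0252
0.159 36 0.0252
0.167 15 0.0317
0.175 11 0.0313
```

View pics/s2.png

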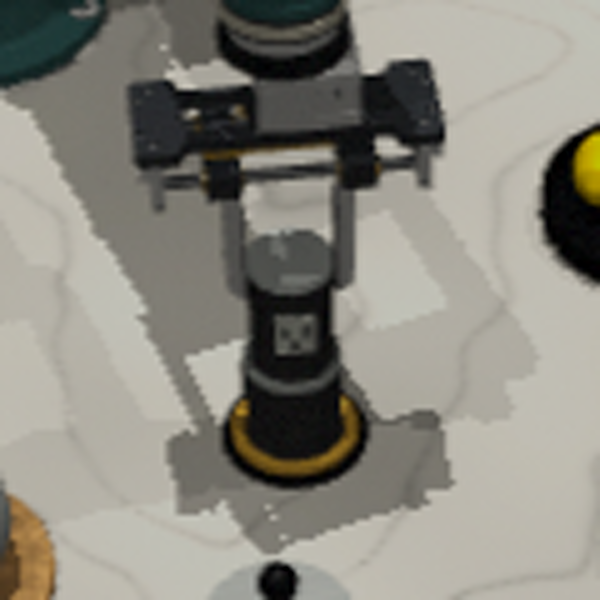

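The tower is held with the sleeve out and the cap at z≈0.157, the fully extended height. Pulling slightly further to feel the stop.

Request:
move_arm(steps=[0, 0, 0, 0, 0, 0.001, 0, 0, 0, 0, 0, 0, 0.001, 0, 0, 0, 0, 0, 0, 0.001, 0])

```text
time: 19.1
tool_pos: [0.5259, -0.0355, 0.147]
ee_rot: [3.141, 0.001, -0.457]
wrist_force: [8.4, -1.9, -13.5]
width: 0.0536
finger_force: 30.0
```

Request:
move_arm(steps=[0, 0, 0, 0, 0, 0.001, 0, 0, 0, 0, 0, 0, 0.001, 0, 0, 0, 0, 0, 0, 0.001, 0])

```text
time: 19.4
tool_pos: [0.5259, -0.0355, 0.147]
ee_rot: [3.141, 0.001, -0.457]
wrist_force: [9.4, -2.7, -17.3]
width: 0.0536
finger_force: 30.0
```

```bash
python3 - <<'E'
from h import *
M=pose("wrist");o=get_obs();im,d=snapshot("wrist")
P=cloud("wrist",d,np.ones_like(d,bool),M);t=(np.hypot(P[:,0]-.526,P[:,1]+.0355)<.025)&(P[:,2]>.08)&(P[:,2]<.2)
print(o["tool_pos"],o["wrist_force"],np.percentile(P[t][:,2],[25,50,75]))
E
```

```text
[ 0.52592326 -0.03554093  0.14704244] [  9.43020336  -2.66218704 -17.27421699] [0.15701702 0.15742138 0.15782082]
```

The TCP has stopped rising while the force climbs to 17 N. That is the second stop, and the grip isn't slipping. Handing in.

```bash
python3 -c "
from bench import *
print(close_job())"
```

```text
the job is handed in; nothing more can be done
None
```

I set the teapot upright on the trivet, pressed the release button and pulled the tower to its second stop, where the gripper still holds it (cap at about 157 mm); I handed the job in at about 19 s, and no verdict came back.

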